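Seat an alloy blank in the pocket of the loading slide

ROBOT

A 6-joint arm with a two-finger parallel gripper is mounted at the origin on a cart in front of the work surface, level with it; the furniture and walls round the work are solid. World frame = base frame: x ahead of the robot, y to its left, z up, the work surface at z = 0. Lengths are in m, angles in rad, forces in N, time in s.
With the tool pointing down it reaches from about 0.35 to 0.775 m from the base axis. Payload 5.5 kg.
Tool frame: the origin (TCP) lies at the very end of the fingers, on their centre line; the grasp point (between the pads) lies env.hold_point_z behind it (env.hold_point_z is the distance from the TCP to the grasp point, in m); z points along the fingers, y is the line along which they close (so a half turn about z gives the same grasp; the last joint's range is limited). The gripper opens to 85 mm and grips with 20 to 120 N. Pads are 22 mm wide; open, the fingers measure 114 mm over their backs; the gripper's body (76 mm by 85 mm) begins 54 mm behind the grasp point. The pads swing forward as they close: fully open they stand 13 mm farther back than shut.
Start: joints at [1.077, 0.313, 0.046, 1.304, 0, 1.431], TCP at [0.199, 0.539, 0.191] pointing down, gripper open.
Joint ranges: [-2.76, 2.76], [-0.86, 1.69], [-1.03, 1.26], [-2.2, 2.34], [-1.47, 1.5], [-3.14, 3.14]. Speed limits (rad/s): [2.57, 2.57, 3.14, 3.14, 3.14, 3.14].

INTERFACE

Orientations are given as a unit quaternion [w, x, y, z].
In Python, from workcell import env gives the robot as it stands.
- The arm moves only by the tool carry_out, never from a script. Its argument "steps" is a list of rows, each a list of 3 entries, a list of its own where there are three numbers: the turn, a rotation vector about the tool's x, y, z in degrees, then the shift along the tool's x, y, z in cm, then the closure in counts, from 0 (fully open) to 255 (shut). A call has exactly 8 rows; each row is the pose to reach, as a shift and turn from the pose commanded when the call began, along the tool's axes at that moment; what a row does not reach only later rows make up. A row lasts 1/8 s, in which the tool goes at most 62.5 mm and 10.7 degrees, less where a joint would pass 70% of its speed; a pose out of reach is approached as far as the arm can. A call with a gripper value outside its range is refused whole. The fingers move at their own pace and stop on an object; "force" is the grip in N (left out, the last holds). Time passes only in rows, so rows that repeat a pose let the fingers close, or fill a call up. It gives the time, the measured TCP pose, the force, the opening and the grip force at its end, in the units of the state.
- env.get_state(): the state, without advancing time (a new reading comes with each control period).
- env.read_camera(name): name is "scene" or "top" or "wrist"; returns (picture, depth): 384x512x3 uint8, red, green, blue; 384x512 float32, m along the optical axis (not along the pixel's ray), 0 where there is no reading.
- env.get_calibration(name): a dict with "fx", "fy", "cx", "cy" (pixels), "origin" and "orientation" of the camera in the world. Camera axes: x right, y up, looking along -z (the intrinsics and any distortion apply to the point x, -y, -z); pixel columns grow to the right and rows downward; lengths in m; the calibration is good to about 2 mm. The wrist camera is an equidistant fisheye: a pixel r from the principal point sees the ray r / f radians off the axis. A picture is of the moment at which its call begins: read the wrist's pose just before it. get_calibration takes no time and is no camera call; for the wrist camera it gives the pose at the moment of the call.
- env.hand_in(): hands the job in; it is judged then, once.
The state is a dict: "clock": time; "joint_pos": joint angles; "qvel": joint speeds; "tau": joint torques, N m; "tcp_pos": TCP position; "orientation": TCP orientation; "wrist_force": force on the tool from outside, world axes, zero at the start; "ft_torque": the same for the moment, N m; "finger_gap": finger opening in m; "grip_force": force on a finger pad.
Only numpy, scipy, OpenCV 4.12 (cv2) and the standard library are available. Lean on these libraries where they do the work, as an engineer would, in place of code of your own. Each camera call takes 0.05 s, during which the arm holds its last target. There are 200 camera calls.

TASK

Pick up the round brass-coloured alloy blank and lay it flat on the bare end of the steel deck of the loading slide, in front of the guide rails. Then slide it along the deck under the rails' lips until it drops into the pocket in the deck and lies flat on the pocket's floor; go by feel, push gently and never force it against the slide. Let go of it and leave the other things where they are.

Things in the scene. Friction and masses are not known exactly. Their poses are not given: they have to be found in the camera images.
- blank: Alloy blank: a brass-coloured plain round disc, 44 mm diameter, 15 mm thick, 100 to 210 g, lying flat on the worktop at first. Origin at the centre of its underside, z along its axis. On the deck its origin is 16 mm above the slide's origin, in the pocket 13 mm. Lay and push it slowly (20 mm/s or less): over 30 N between blank and slide, even for a moment, is forcing.
- slide_frame: Loading slide, fixed to the worktop: dark base 120 x 108 mm, two aluminium guide rails, between them a flat steel deck 82 mm wide, its top 16 mm above the origin. Origin: centre of the base's underside; x along the channel, the way the blank is pushed in; y across; z up. Rails run from x = -55 to +55 mm. A black clamp knob reaches y = -70 mm at x = 20 mm, below deck height.
- bare_end (a point): Point on the deck's top (x = -82 mm, y = 0) in the middle of its bare end in front of the rails, where the blank is laid; axes as slide_frame. Bare deck always reaches at least from x = -107 mm to the mouth; two splayed guides (34 mm high over the worktop, no lips) narrow from about 68 mm apart at x = -75 mm to the channel's width at the mouth.
- mouth (a point): Mouth of the channel (x = -55 mm, y = 0, on the deck's top); axes as slide_frame. From here the channel between the rails is 46.5 mm wide. A lip 3 mm thick overhangs each side, underside 18 mm and top 21 mm above the deck; between the lips a 38 mm wide slot is open, so a fingertip can push the blank, but it cannot go in from above. If it catches or hangs tilted, ease back and push again.
- channel_mid (a point): Middle of the channel on the deck's top level (x = 0, y = 0), NOT the pocket; axes as slide_frame. The one pocket (round, 47.5 mm wide, 3 mm deep, flat floor, on y = 0) is in a strip that was shifted and clamped: its centre is anywhere from x = -11 to +26 mm; feel for it. On the deck the blank slides with under 3 N; once in, it has dropped 3 mm and the pocket's far wall stops it.
- stone_model_1: Bystander, to be left alone: plaster-coloured stone cast of a dental arch, 62 x 71 x 35 mm. Origin at the centre of its underside.
- jar_powder: Bystander, to be left alone: white jar with a dark blue lid, 64 mm diameter, 74 mm tall. Origin at the centre of its underside.
- wax_tin: Bystander, to be left alone: flat round white tin with a red lid print, 70 mm diameter, 22 mm tall. Origin at the centre of its underside.
- dappen_dish: Bystander, to be left alone: small pale blue-grey waisted glass dish, 33 mm diameter, 23 mm tall. Origin at the centre of its underside.
- tape_roll: Bystander, to be left alone: roll of masking tape lying flat, 82 mm diameter, 19 mm tall. Origin at the centre of its underside.
- denture_try: Bystander, to be left alone: pink denture base with white teeth, 54 x 67 x 16 mm. Origin at the centre of its underside.
- jar_liquid: Bystander, to be left alone: small brown bottle-like jar with black lid, 42 mm diameter, 82 mm tall. Origin at the centre of its underside.
- wax_carver_1: Bystander, to be left alone: black double-ended wax carver, lying, 146 mm long, 8 mm thick along its x axis. Origin at the centre of its underside.
Mind the look-alikes: they are no part of the job. There is more than one size of the blank; the one meant has the size given above.

How it is judged:
By the outcome, as a careful person would: the job done as asked, in the order asked, and still so for the second after the job is handed in, with the robot touching nothing.
It also fails if it takes over 58 s, if anything falls off the work surface, if the arm or the gripper's body presses on something with over 40 N, if the wrist force passes 120 N, or if a joint passes its speed limit or range.

## Working session

There is one attempt and no reset: what is moved stays moved. The work goes in short steps, Python scripts to look and compute and a tool call to move; the robot and the scene stay as the last step left them, time stands still between calls to the robot, and variables do not carry over. Pictures are saved under pics/ and viewed, at most 10 in all, crops included, and the job is handed in when it is done.

Besides the shell and the picture viewer there is one more tool, called in YAML: its name, and indented under it one key for each argument. carry_out: Moves the arm, as the interface text tells. Its arguments: {"type":"object","properties":{"steps":{"type":"array","items":{"type":"array"}},"force":{"type":"number"}},"required":["steps"]}

```bash
mkdir -p pics; ls; python3 - <<'E'
from workcell import env
import cv2,numpy as np
print(env.hold_point_z,env.get_state())
for n in("top","scene"):
    p,d=env.read_camera(n);c=env.get_calibration(n);print(n,c)
    cv2.imwrite(f"pics/{n}0.png",cv2.resize(p[:,:,::-1],(800,600),interpolation=cv2.INTER_CUBIC));np.savez(f"{n}0.npz",p=p,d=d)
E
```

```text
pics
0.0187 {'clock': 0.0, 'joint_pos': array([1.07738125e+00, 3.14009524e-01, 4.49712119e-02, 1.30360031e+00,
       1.24759621e-05, 1.43123692e+00]), 'qvel': array([ 1.76891394e-05,  5.90384382e-04, -7.15272902e-04, -1.23689678e-03,
       -2.92522654e-03,  1.18456000e-03]), 'tau': array([-2.49777740e-04, -4.80632293e+01,  2.98529971e+01,  1.95403537e-02,
        1.56258457e-04, -2.29901781e-05]), 'tcp_pos': array([0.19894963, 0.53885908, 0.19050058]), 'orientation': array([-2.92616734e-04,  1.76006131e-01,  9.84388639e-01, -8.73455799e-04]), 'wrist_force': array([-0.10190359,  0.17363858,  0.28537887]), 'ft_torque': array([0.01948047, 0.0021806 , 0.0214265 ]), 'grip_force': 0.0, 'finger_gap': 0.08539373196130366}
top {'fx': 396.01911086145566, 'fy': 396.01911086145566, 'cx': 255.08525017669714, 'cy': 187.72453382206263, 'origin': array([0.34574777, 0.24959982, 0.9916672 ]), 'orientation': array([ 0.71002783,  0.0500792 , -0.06587821, -0.69929437])}
scene {'fx': 386.33877336441003, 'fy': 386.33877336441003, 'cx': 258.3865525604003, 'cy': 190.12011929984388, 'origin': array([ 0.06882792, -0.29160426,  0.53721279]), 'orientation': array([ 0.82978431,  0.42746209, -0.16357612, -0.31933841])}
```

View pics/top0.png

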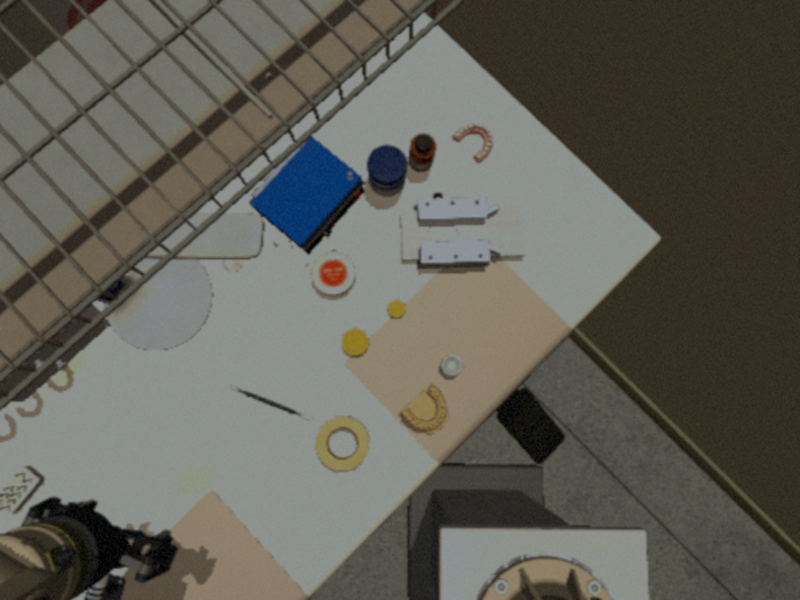

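The top view shows two yellow discs, at (355,342) and (397,309) in the 800x600 picture. The slide is at about (455,230), its knob at (437,195), and its splayed guides and bare deck point right (bare end about (510,238)). I'll measure both discs and the slide and enlarge them in one crop.

```bash
cat > h.py <<'E'
from workcell import env
import cv2,numpy as np
from scipy.spatial.transform import Rotation as R
def rot(q): return R.from_quat([q[1],q[2],q[3],q[0]]).as_matrix()
def cast(c,uv,z):
    uv=np.atleast_2d(uv).astype(float)
    d=np.c_[(uv[:,0]-c['cx'])/c['fx'],-(uv[:,1]-c['cy'])/c['fy'],-np.ones(len(uv))]@rot(c['orientation']).T
    o=c['origin']; return o+d*((z-o[2])/d[:,2])[:,None]
def proj(c,P):
    q=(np.atleast_2d(P)-c['origin'])@rot(c['orientation'])
    return np.c_[c['cx']+c['fx']*q[:,0]/-q[:,2],c['cy']-c['fy']*q[:,1]/-q[:,2]]
E
python3 - <<'E'
from h import *
for n in("top","scene"):
    f=np.load(n+"0.npz");p=f['p'];c=env.get_calibration(n)
    h=cv2.cvtColor(p,cv2.COLOR_RGB2HSV)
    m=cv2.inRange(h,(18,150,90),(35,255,255))
    for k in cv2.findContours(m,0,cv2.CHAIN_APPROX_NONE)[0]:
        if cv2.contourArea(k)<60: continue
        P=cast(c,k[:,0,:],.015)
        (x,y),r=cv2.minEnclosingCircle((P[:,:2]*1000).astype(np.float32))
        print(n,cv2.boundingRect(k),cv2.contourArea(k),x,y,2*r)
f=np.load("top0.npz");p=f['p']
a=cv2.resize(p[110:240,200:345,::-1],None,fx=4.5,fy=4.5,interpolation=cv2.INTER_CUBIC)
cv2.imwrite("pics/crop1.png",a)
E
```

```text
top (219, 211, 17, 17) 189.5 428.6235656738281 297.7832336425781 41.43172836303711
top (249, 193, 10, 10) 67.0 482.68109130859375 232.37130737304688 25.266578674316406
scene (193, 203, 19, 12) 68.0 422.7811584472656 287.5409851074219 48.699623107910156
```

View pics/crop1.png

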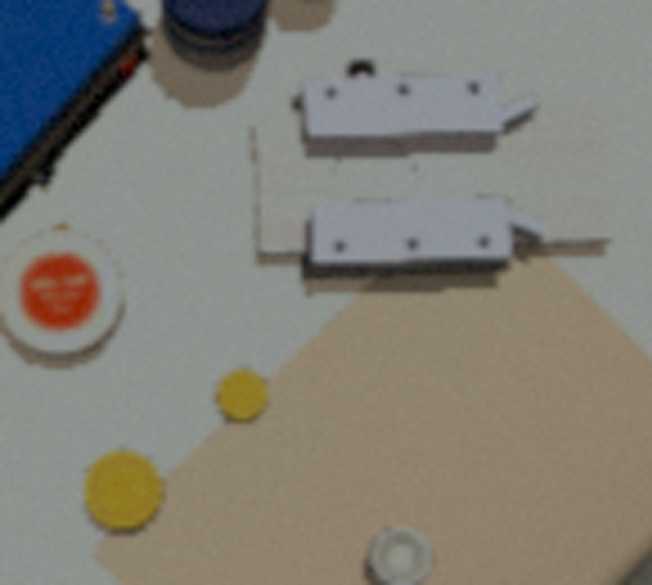

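View pics/scene0.png

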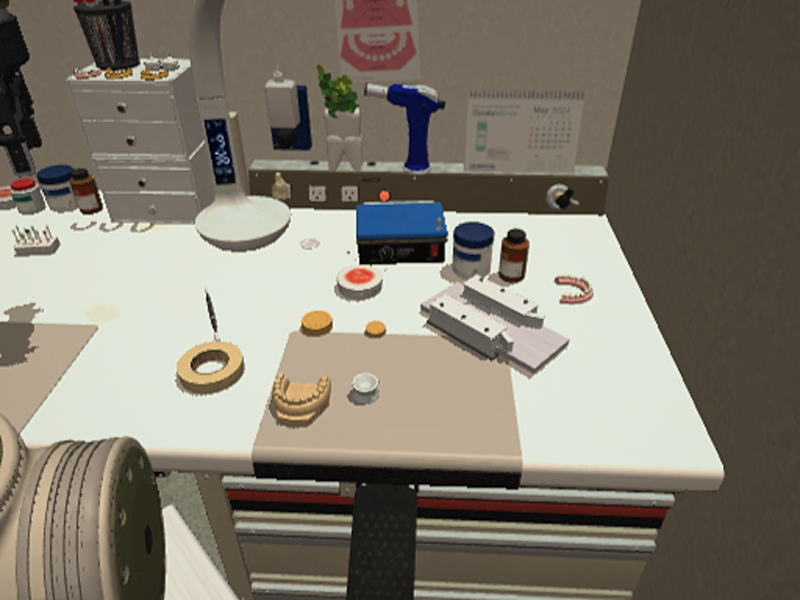

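Candidates: the disc at top (228,219) raw, crop (123,490), is about 43 mm across. The one at (254,198) raw, crop (243,395), is about 27 mm. The 44 mm blank is the larger one, nearer the tape roll and wax tin. The crop also shows the rails, with the knob at (361,68) and the guides at the right end (mouth side). Next I'll measure the slide.

```bash
python3 - <<'E'
from h import *
for n in("top","scene"):
    f=np.load(n+"0.npz");p=f['p'];d=f['d'];c=env.get_calibration(n)
    v,u=np.mgrid[:384,:512]
    D=np.stack([(u-c['cx'])/c['fx']*d,-(v-c['cy'])/c['fy']*d,-d],-1)@rot(c['orientation']).T+c['origin']
    z=D[...,2]
    print(n,"z table",np.median(z[200:215,245:300]))
    roi=(D[...,0]>.4)&(D[...,0]<.8)&(D[...,1]>-.12)&(D[...,1]<.25)&(d>0)
    print("disc z",np.median(z[216:222,225:231]) if n=="top" else '')
    m=(roi&(z>.030)&(z<.044)).astype(np.uint8)
    for k in cv2.findContours(m,0,cv2.CHAIN_APPROX_NONE)[0]:
        if cv2.contourArea(k)<80: continue
        P=cast(c,k[:,0,:],.037)[:,:2]*1000
        r=cv2.minAreaRect(P.astype(np.float32)); print(n,cv2.boundingRect(k),r,np.median(z[m>0]))
    m=(roi&(z>.011)&(z<.022))
    print(n,"deck px",m.sum(), np.median(z[m]))
    Q=D[m][:,:2]*1000; r=cv2.minAreaRect(Q.astype(np.float32));print(r)
    np.save(n+"D.npy",D)
E
```

```text
top z table 0.00012615404626437066
disc z 0.014569702880800894
top (269, 154, 53, 15) ((573.8377685546875, 130.94960021972656), (34.80359649658203, 129.34481811523438), 3.067950487136841) 0.03595224834299038
top (268, 126, 52, 15) ((645.5921020507812, 135.00454711914062), (33.71046447753906, 129.0702667236328), 3.252768039703369) 0.03595224834299038
top (355, 76, 40, 37) ((752.3223266601562, -73.75021362304688), (130.62100219726562, 9.845556259155273), 44.895389556884766) 0.03595224834299038
top deck px 1910 0.014758038836341969
((639.7169799804688, 113.05416870117188), (272.97259521484375, 428.1621398925781), 50.65292739868164)
scene z table 0.0006942949319873604
disc z 
scene (425, 192, 22, 44) ((754.7124633789062, -72.15534973144531), (141.20269775390625, 11.343157768249512), 45.51341247558594) 0.03629870333620233
scene (275, 189, 54, 32) ((570.31396484375, 127.181884765625), (41.159793853759766, 133.5716552734375), 3.4712092876434326) 0.03629870333620233
scene (296, 176, 52, 29) ((643.2459106445312, 132.00514221191406), (37.31806182861328, 132.97010803222656), 2.9359817504882812) 0.03629870333620233
scene deck px 1884 0.015551359327838521
((640.8256225585938, 114.38821411132812), (277.7582092285156, 425.7623291015625), 50.72038650512695)
```

```bash
cat >> h.py <<'E'
YAW=93.2 # world heading of tool y = slide x
def goal(p,yaw=YAW,s=None):
    s=s or env.get_state(); T=rot(s['orientation'])
    a=np.radians(yaw); y=np.array([np.cos(a),np.sin(a),0]); z=np.array([0,0,-1.]); W=np.c_[np.cross(y,z),y,z]
    print("turn",np.degrees(R.from_matrix(T.T@W).as_rotvec()).round(2),"shift cm",(T.T@(np.array(p)-s['tcp_pos'])*100).round(2))
E
python3 - <<'E'
from h import *
goal([.4286,.2978,.10])
E
```

```text
turn [ -0.09  -0.03 -23.47] shift cm [-29.9  -14.65   9.08]
```

carry_out:
  steps:
    - [[0,0,-5],[-5,-2.5,1.5],0]
    - [[0,0,-10],[-10,-5,3],0]
    - [[0,0,-15],[-15,-7.5,4.5],0]
    - [[0,0,-20],[-20,-10,6],0]
    - [[0,0,-23.5],[-25,-12.2,7.6],0]
    - [[0,0,-23.5],[-29.9,-14.6,9],0]
    - [[0,0,-23.5],[-29.9,-14.6,9],0]
    - [[0,0,-23.5],[-29.9,-14.6,9],0]

```text
clock: 1.1
tcp_pos: [0.4287, 0.2987, 0.1011]
orientation: [-0.001, -0.028, 1.0, -0.0]
wrist_force: [-0.9, 0.0, -0.4]
finger_gap: 0.0855
grip_force: 0.0
```

```bash
python3 - <<'E'
from h import *
c=env.get_calibration("wrist");p,d=env.read_camera("wrist");s=env.get_state()
print(c,s['tcp_pos'],s['clock'],s['wrist_force'])
cv2.imwrite("pics/w1.png",p[:,:,::-1])
m=cv2.inRange(cv2.cvtColor(p,cv2.COLOR_RGB2HSV),(18,150,70),(35,255,255))
for k in cv2.findContours(m,0,cv2.CHAIN_APPROX_NONE)[0]:
    if cv2.contourArea(k)<100: continue
    uv=k[:,0,:].astype(float); dx=uv[:,0]-c['cx'];dy=uv[:,1]-c['cy'];r=np.hypot(dx,dy);t=r/c['fx']
    D=np.c_[np.sin(t)*dx/r,-np.sin(t)*dy/r,-np.cos(t)]@rot(c['orientation']).T
    P=c['origin']+D*((.015-c['origin'][2])/D[:,2])[:,None]
    e=cv2.fitEllipse((P[:,:2]*1000).astype(np.float32)); print(cv2.boundingRect(k),e)
goal([.4286,.2978,.002])
E
```

```text
{'fx': 297.3186396354542, 'fy': 297.3186396354542, 'cx': 260.8633708886212, 'cy': 194.36600342039378, 'origin': array([0.3572836 , 0.29526052, 0.28336716]), 'orientation': array([ 0.68016031, -0.09772495, -0.10437744,  0.71898341])} [0.42850243 0.29929833 0.10144835] 1.15 [0.2542254  0.10111964 0.19996653]
turn [ 0.01 -0.03  0.06] shift cm [-0.01 -0.15  9.94]
```

View pics/w1.png

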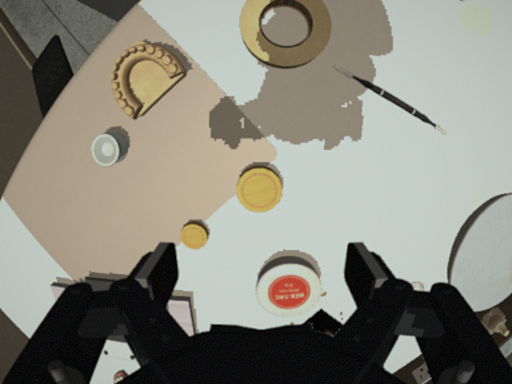

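The wrist view shows the blank at (260,188), between the fingers at (160,265) and (365,265), with the small disc off to the side at (194,235). The colour mask missed the blank here, so I'll loosen it.

```bash
cat >> h.py <<'E'
def wcast(c,uv,z):
    uv=np.asarray(uv,float); dx=uv[:,0]-c['cx'];dy=uv[:,1]-c['cy'];r=np.hypot(dx,dy)+1e-9;t=r/c['fx']
    D=np.c_[np.sin(t)*dx/r,-np.sin(t)*dy/r,-np.cos(t)]@rot(c['orientation']).T
    return c['origin']+D*((z-c['origin'][2])/D[:,2])[:,None]
E
python3 - <<'E'
from h import *
c=env.get_calibration("wrist");p=cv2.imread("pics/w1.png")
h=cv2.cvtColor(p,cv2.COLOR_BGR2HSV); print(h[188,260],h[175,260],h[235,194],h[188,290])
m=cv2.inRange(h,(15,140,100),(35,255,255))
for k in cv2.findContours(m,0,cv2.CHAIN_APPROX_NONE)[0]:
    if cv2.contourArea(k)<150: continue
    P=wcast(c,k[:,0,:],.015); x,y,w,hh=cv2.boundingRect(k)
    print((x,y,w,hh),cv2.fitEllipse((P[:,:2]*1000).astype(np.float32)),cv2.minEnclosingCircle((P[:,:2]*1000).astype(np.float32)))
E
```

```text
[ 23 136 195] [ 22 136 193] [ 22 143 193] [ 75  12 206]
```

```bash
python3 - <<'E'
from h import *
c=env.get_calibration("wrist");p=cv2.imread("pics/w1.png")
h=cv2.cvtColor(p,cv2.COLOR_BGR2HSV)
m=cv2.inRange(h,(15,105,150),(35,255,255))
for k in cv2.findContours(m,0,cv2.CHAIN_APPROX_NONE)[0]:
    if cv2.contourArea(k)<150: continue
    P=wcast(c,k[:,0,:],.015)
    print(cv2.boundingRect(k),cv2.fitEllipse((P[:,:2]*1000).astype(np.float32)))
goal([.4286,.2978,.002])
E
```

```text
(181, 224, 26, 25) ((484.18634033203125, 235.12205505371094), (26.21189308166504, 26.395118713378906), 27.212024688720703)
(237, 168, 45, 44) ((432.091552734375, 298.7135314941406), (41.30845642089844, 41.67603302001953), 18.63802146911621)
turn [ 0.01 -0.03  0.06] shift cm [-0.01 -0.15  9.94]
```

carry_out:
  steps:
    - [[0,0,0],[-0.2,-0.1,3],0]
    - [[0,0,0],[-0.2,-0.1,6],0]
    - [[0,0,0],[-0.2,-0.1,8],0]
    - [[0,0,0],[-0.2,-0.1,9.2],0]
    - [[0,0,0],[-0.2,-0.1,9.9],0]
    - [[0,0,0],[-0.2,-0.1,9.9],80]
    - [[0,0,0],[-0.2,-0.1,9.9],255]
    - [[0,0,0],[-0.2,-0.1,9.9],255]
  force: 40

```text
clock: 2.15
tcp_pos: [0.4317, 0.2982, 0.0031]
orientation: [0.001, -0.028, 1.0, 0.0]
wrist_force: [-0.0, -0.2, -0.8]
finger_gap: 0.0321
grip_force: 0.0
```

carry_out:
  steps:
    - [[0,0,0],[0,0,0],255]
    - [[0,0,0],[0,0,0],255]
    - [[0,0,0],[0,0,0],255]
    - [[0,0,0],[0,0,-1],255]
    - [[0,0,0],[0,0,-3],255]
    - [[0,0,0],[0,0,-6],255]
    - [[0,0,0],[0,0,-7],255]
    - [[0,0,0],[0,0,-7],255]

```text
clock: 3.15
tcp_pos: [0.4318, 0.2983, 0.0731]
orientation: [0.001, -0.028, 1.0, 0.0]
wrist_force: [-0.5, 0.0, 0.6]
finger_gap: 0.0002
grip_force: 0.0
```

```bash
python3 - <<'E'
from h import *
c=env.get_calibration("wrist");p,d=env.read_camera("wrist");s=env.get_state()
cv2.imwrite("pics/w2.png",p[:,:,::-1]); print(s['tcp_pos'],s['finger_gap'],s['grip_force'],s['wrist_force'])
goal([.6137,.060,.071]);goal([.6137,.060,.0195])
E
```

```text
[0.43115313 0.29797253 0.07222341] 4.4366871724788926e-05 0.0 [-0.57443116  0.26604884  0.03734163]
turn [0.01 0.01 0.03] shift cm [-16.89 -24.79   0.12]
turn [0.01 0.01 0.03] shift cm [-16.89 -24.79   5.27]
```

View pics/w2.png

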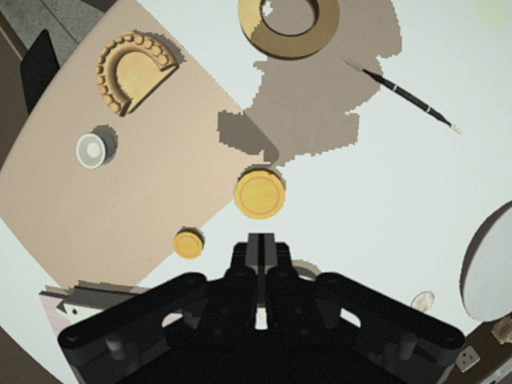

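The grasp missed: the fingers are shut and empty, at (260,245). The blank is still on the table at (260,194). I'll measure it again in both views.

```bash
python3 - <<'E'
from h import *
c=env.get_calibration("wrist");p=cv2.imread("pics/w2.png")
m=cv2.inRange(cv2.cvtColor(p,cv2.COLOR_BGR2HSV),(15,105,150),(35,255,255))
for k in cv2.findContours(m,0,cv2.CHAIN_APPROX_NONE)[0]:
    if cv2.contourArea(k)<150: continue
    P=wcast(c,k[:,0,:],.015)
    print(cv2.boundingRect(k),cv2.fitEllipse((P[:,:2]*1000).astype(np.float32)))
print(c['origin'],rot(c['orientation']))
t=env.get_state(); print(t['tcp_pos'])
# where TCP projects in the wrist view
q=(t['tcp_pos']-c['origin'])@rot(c['orientation']); th=np.arccos(-q[2]/np.linalg.norm(q)); a=np.hypot(q[0],q[1])
print(c['cx']+c['fx']*th*q[0]/a, c['cy']-c['fx']*th*q[1]/a)
p,d=env.read_camera("top");c=env.get_calibration("top");np.savez("top1.npz",p=p,d=d)
m=cv2.inRange(cv2.cvtColor(p,cv2.COLOR_RGB2HSV),(18,150,90),(35,255,255))
for k in cv2.findContours(m,0,cv2.CHAIN_APPROX_NONE)[0]:
    if cv2.contourArea(k)>50:print(cv2.boundingRect(k),cv2.minEnclosingCircle((cast(c,k[:,0,:],.015)[:,:2]*1000).astype(np.float32)))
p,d=env.read_camera("scene")
cv2.imwrite("pics/s1.png",cv2.resize(p[120:300,120:360,::-1],None,fx=3.3,fy=3.3,interpolation=cv2.INTER_CUBIC))
E
```

```text
(173, 232, 29, 27) ((482.524658203125, 234.41989135742188), (26.16748809814453, 26.403514862060547), 153.52012634277344)
(235, 171, 50, 48) ((430.9571228027344, 297.5538330078125), (41.43010330200195, 41.68463897705078), 122.7786636352539)
[0.3594687  0.2944369  0.25435828] [[-0.05653252 -0.95721435 -0.28380409]
 [ 0.99839951 -0.05375029 -0.01758781]
 [ 0.00158076 -0.28434415  0.95872097]]
[0.43115313 0.29797253 0.07222341]
259.6309568961837 220.24540492735366
```

View pics/s1.png

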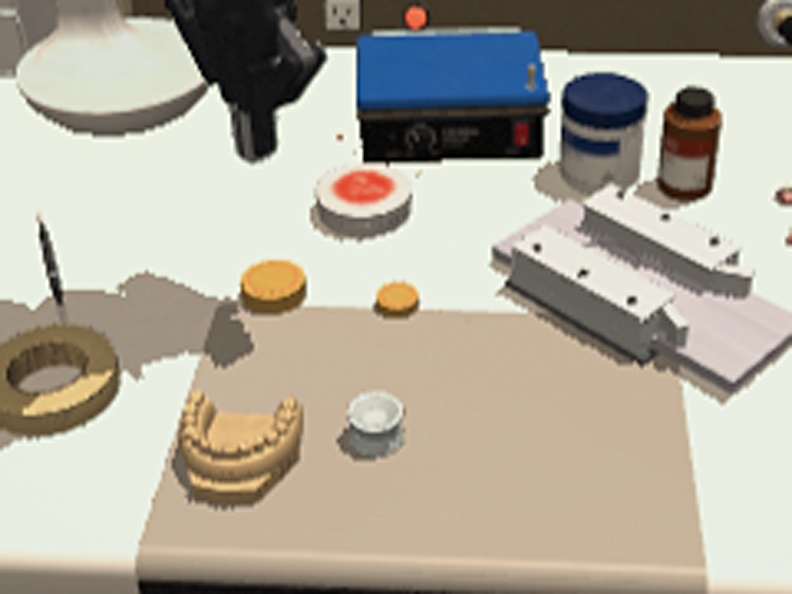

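The scene crop shows the blank undisturbed at (273,285). The fingertip at (255,158) sits well above it. In the wrist view the tip appears at row ~235, while the reported TCP projects to row 220, so the true tip isn't where the TCP is claimed to be. I'll triangulate it.

```bash
python3 - <<'E'
from h import *
cs=env.get_calibration("scene");cw=env.get_calibration("wrist");ct=env.get_calibration("top")
def ray(a,b): 
    d=b-a; return a,d/np.linalg.norm(d)
a1,d1=ray(cs['origin'],cast(cs,[[197.3,167.5]],0)[0])
for uv in ([260,234],[260,240],[260,260]):
    a2,d2=ray(cw['origin'],wcast(cw,[uv],0)[0])
    t=np.linalg.lstsq(np.c_[d1,-d2],a2-a1,rcond=None)[0]; A=a1+t[0]*d1;B=a2+t[1]*d2
    print(uv,A,B,np.linalg.norm(A-B))
t=env.get_state()['tcp_pos']
print("tcp in scene",proj(cs,t),"top",proj(ct,t), t)
# wrist depth near finger tip
p,d=env.read_camera("wrist"); print(d[228:262:4,252:270:4].round(3)); print(env.get_calibration("wrist")['orientation'])
f=np.load("top1.npz"); u,v=proj(ct,t)[0].round().astype(int); print(f['d'][v-9:v+10:3,u-9:u+10:3].round(3))
E
```

```text
[260, 234] [0.42809392 0.29615151 0.11148483] [0.42336482 0.29753816 0.1094084 ] 0.005347783524766348
[260, 240] [0.42871432 0.29716647 0.11074966] [0.42669209 0.29772365 0.10981237] 0.0022974708075845164
[260, 260] [0.43033018 0.29981    0.10883488] [0.43731309 0.29831775 0.11266747] 0.008104108089614433
tcp in scene [[199.57135755 182.78164835]] top [[225.61650744 216.07267536]] [0.43042643 0.2976052  0.07138252]
[[0.273 0.273 0.273 0.274 0.274]
 [0.274 0.275 0.276 0.276 0.274]
 [0.146 0.146 0.147 0.146 0.147]
 [0.141 0.142 0.142 0.142 0.141]
 [0.137 0.137 0.136 0.137 0.136]
 [0.132 0.132 0.133 0.133 0.133]
 [0.129 0.128 0.13  0.13  0.13 ]
 [0.125 0.126 0.126 0.125 0.126]
 [0.122 0.122 0.123 0.122 0.122]]
[ 0.67984907 -0.09771596 -0.10392943  0.7193438 ]
[[0.374 0.374 0.372 0.372 0.373 0.373 0.373]
 [0.372 0.373 0.371 0.37  0.37  0.37  0.372]
 [0.37  0.369 0.369 0.369 0.366 0.368 0.367]
 [0.367 0.369 0.367 0.368 0.367 0.367 0.367]
 [0.367 0.366 0.365 0.364 0.363 0.363 0.365]
 [0.363 0.364 0.365 0.362 0.362 0.362 0.361]
 [0.362 0.363 0.361 0.361 0.361 0.359 0.359]]
```

The real fingertip (shut) is at z ≈ 0.120 while the state reports the TCP at z = 0.071. The fingers therefore end about 48 mm short of the reported TCP, and they closed above the blank. I'll open, go down part of the way, and check the tip height before going lower.

carry_out:
  steps:
    - [[0,0,0],[0,0,0],0]
    - [[0,0,0],[0,0,0],0]
    - [[0,0,0],[0,0,1],0]
    - [[0,0,0],[0,0,3],0]
    - [[0,0,0],[0,0,5],0]
    - [[0,0,0],[0,0,7],0]
    - [[0,0,0],[0,0,8.5],0]
    - [[0,0,0],[0,0,8.5],0]

```text
clock: 4.35
tcp_pos: [0.43, 0.2974, -0.014]
orientation: [-0.001, -0.028, 1.0, -0.001]
wrist_force: [0.2, -0.2, -0.4]
finger_gap: 0.0854
grip_force: 0.0
```

```bash
python3 - <<'E'
from h import *
s=env.get_state();c=env.get_calibration("wrist");p,d=env.read_camera("wrist");np.savez("w3.npz",p=p,d=d)
print(s['tcp_pos'],s['finger_gap'],s['wrist_force'],c['origin'])
v,u=np.mgrid[:384,:512]; dx=u-c['cx'];dy=v-c['cy'];r=np.hypot(dx,dy)+1e-9;t=r/c['fx'];k=np.tan(t)/r*d
D=np.stack([k*dx,-k*dy,-d],-1)@rot(c['orientation']).T+c['origin']
for lo,hi in((100,220),(300,420)):
    m=(d>0)&(d<.2)&(u>lo)&(u<hi)&(v>190)&(v<300)&(abs(D[...,0]-s['tcp_pos'][0])<.03)
    Z=D[m]; i=np.argsort(Z[:,2])[:20]; print(np.median(Z[i],0),Z[:,1].min(),Z[:,1].max(),Z[:,0].min())
cv2.imwrite("pics/w3.png",p[:,:,::-1])
E
```

```text
[ 0.42995289  0.29739047 -0.01400656] 0.08540845704200699 [ 0.22783314 -0.22627233 -0.35354786] [0.35878513 0.29409879 0.16832019]
[ 0.45053947  0.26366944 -0.00133345] 0.1857754604579116 0.27258186421207425 0.4068457987242321
[ 0.42413767  0.35153601 -0.00190424] 0.32046818020830614 0.41596119485274674 0.40006168054467267
```

View pics/w3.png

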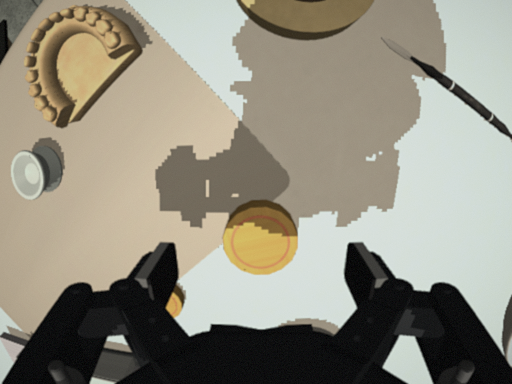

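The picture shows both open fingertips, at (165,243) and (355,243), still above the blank at (260,238), which lies midway between them. I'll get the tip height from depth.

```bash
python3 - <<'E'
from h import *
s=env.get_state();c=env.get_calibration("wrist");f=np.load("w3.npz");d=f['d']
def P(u,v):
    q=wcast(c,[[u,v]],0)[0]-c['origin']; a=-(rot(c['orientation']).T@q)[2]; return c['origin']+q*d[v,u]/a
for u,vs in((162,range(238,262,3)),(167,range(238,262,3)),(354,range(238,262,3))):
    for v in vs: print(u,v,d[v,u].round(4),P(u,v).round(4))
E
```

```text
162 238 0.1822 [0.4411 0.2357 0.0023]
162 241 0.1829 [0.4434 0.2355 0.0022]
162 244 0.1347 [0.4226 0.251  0.0466]
162 247 0.1321 [0.4228 0.2519 0.0493]
162 250 0.1283 [0.4223 0.2531 0.0532]
162 253 0.1278 [0.4234 0.2533 0.054 ]
162 256 0.124 [0.4228 0.2545 0.0578]
162 259 0.1223 [0.4232 0.2551 0.0598]
167 238 0.1825 [0.441  0.239  0.0019]
167 241 0.1833 [0.4432 0.2388 0.0017]
167 244 0.1353 [0.4226 0.2534 0.046 ]
167 247 0.1306 [0.4218 0.2548 0.0507]
167 250 0.1287 [0.4222 0.2554 0.0528]
167 253 0.1291 [0.4237 0.2553 0.0529]
167 256 0.1293 [0.4252 0.2553 0.053 ]
167 259 0.1285 [0.4262 0.2555 0.0542]
354 238 0.1838 [0.4348 0.3589 0.0009]
354 241 0.1848 [0.437  0.3594 0.0006]
354 244 0.1359 [0.4179 0.3423 0.0456]
354 247 0.1329 [0.418  0.3414 0.0487]
354 250 0.1305 [0.4182 0.3407 0.0512]
354 253 0.1312 [0.4199 0.3411 0.051 ]
354 256 0.1305 [0.4209 0.3409 0.0521]
354 259 0.1296 [0.4219 0.3408 0.0533]
```

Open tips sit 59.5 mm above the reported TCP, shut about 48 mm, so about 51 mm at a 44 mm gap. For tips at z ≈ 4 mm I need a reported TCP of z = -0.047, which is 3.3 cm further down.

carry_out:
  steps:
    - [[0,0,0],[0,0,1],0]
    - [[0,0,0],[0,0,2],0]
    - [[0,0,0],[0,0,2.8],0]
    - [[0,0,0],[0,0,3.3],0]
    - [[0,0,0],[0,0,3.3],40]
    - [[0,0,0],[0,0,3.3],90]
    - [[0,0,0],[0,0,3.3],255]
    - [[0,0,0],[0,0,3.3],255]

```text
clock: 5.4
tcp_pos: [0.4345, 0.2994, -0.0417]
orientation: [0.003, -0.028, 1.0, 0.001]
wrist_force: [-3.0, -1.4, 23.3]
finger_gap: 0.0426
grip_force: 49.0
```

Gripped at 43 mm, with the tips pressing on the table. I'll lift at once.

carry_out:
  steps:
    - [[0,0,0],[0,0,-0.5],255]
    - [[0,0,0],[0,0,-1],255]
    - [[0,0,0],[0,0,-2],255]
    - [[0,0,0],[0,0,-4],255]
    - [[0,0,0],[0,0,-6],255]
    - [[0,0,0],[0,0,-8],255]
    - [[0,0,0],[0,0,-8],255]
    - [[0,0,0],[0,0,-8],255]

```text
clock: 6.4
tcp_pos: [0.4307, 0.2978, 0.0338]
orientation: [-0.0, -0.028, 1.0, -0.0]
wrist_force: [0.3, -0.5, -1.5]
finger_gap: 0.0423
grip_force: 40.8
```

```bash
python3 - <<'E'
from h import *
s=env.get_state();c=env.get_calibration("wrist");p,d=env.read_camera("wrist");np.savez("w4.npz",p=p,d=d)
print(s['tcp_pos'],s['finger_gap'],s['grip_force'],s['wrist_force'],s['clock'])
cv2.imwrite("pics/w4.png",p[:,:,::-1])
m=cv2.inRange(cv2.cvtColor(p,cv2.COLOR_RGB2HSV),(15,100,60),(35,255,255))
v,u=np.mgrid[:384,:512]; dx=u-c['cx'];dy=v-c['cy'];r=np.hypot(dx,dy)+1e-9;k=np.tan(r/c['fx'])/r*d
D=np.stack([k*dx,-k*dy,-d],-1)@rot(c['orientation']).T+c['origin']
n,L,st,_=cv2.connectedComponentsWithStats(m)
for i in range(1,n):
    if st[i,4]>300: Q=D[L==i]; print(st[i],Q.mean(0),Q.min(0),Q.max(0))
E
```

```text
[0.43072973 0.2977794  0.03380579] 0.042331677765619045 40.76427698135376 [ 0.2519442  -0.50935014 -1.5365255 ] 6.4
[ 240    0  113   50 1556] [0.30086467 0.3164456  0.01869345] [ 0.27137466  0.27709603 -0.00194533] [0.3592408 0.3525514 0.2160066]
[  70   23   95   97 3208] [0.32809738 0.18762032 0.02518671] [0.29324453 0.15810203 0.00290603] [0.36716762 0.29432732 0.2160066 ]
[ 216  210   90   86 2692] [0.4232261  0.29830087 0.08891549] [ 0.3592408   0.26825647 -0.00072203] [0.51486988 0.33607672 0.2160066 ]
[ 229  232   64   56 2817] [0.42867919 0.29836045 0.0910717 ] [0.3592408  0.28307122 0.08871084] [0.44539641 0.31365259 0.2160066 ]
[162 249  26  30 483] [0.47589446 0.23242859 0.01748553] [0.3592408  0.21653223 0.00058191] [0.49729028 0.29432732 0.2160066 ]
```

View pics/w4.png

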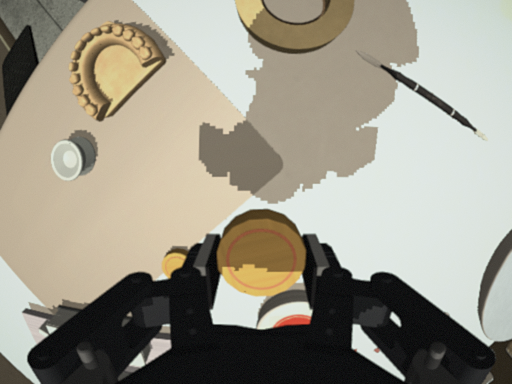

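The blank is held between the pads at (261,255), looking level, gap 42 mm. I'll check its tilt, centre, underside and fingertip height relative to the TCP.

```bash
python3 - <<'E'
from h import *
s=env.get_state();c=env.get_calibration("wrist");f=np.load("w4.npz");p,d=f['p'],f['d']
v,u=np.mgrid[:384,:512]; dx=u-c['cx'];dy=v-c['cy'];r=np.hypot(dx,dy)+1e-9;k=np.tan(r/c['fx'])/r*d
D=np.stack([k*dx,-k*dy,-d],-1)@rot(c['orientation']).T+c['origin']
t=s['tcp_pos']
Q=D[236:284,240:284].reshape(-1,3); A=np.c_[Q[:,:2]-t[:2],np.ones(len(Q))]; w=np.linalg.lstsq(A,Q[:,2]-t[2],rcond=None)[0]
print("slope x,y, top z rel tcp",w)
m=(abs(D[...,2]-t[2]-w[2])<.004)&(u>210)&(u<312)&(v>200)&(v<300)
Z=D[m]; print("x range",Z[:,0].min()-t[0],Z[:,0].max()-t[0],"y",Z[:,1].min()-t[1],Z[:,1].max()-t[1])
for uu in(208,212,312,316,322):
    for vv in range(230,246,2): print(uu,vv,(D[vv,uu]-t).round(4))
E
```

```text
slope x,y, top z rel tcp [-0.43203659 -0.0282556   0.05633514]
x range -0.023323317376410413 0.020983626883405715 y -0.02363099736354246 0.024477456502009998
208 230 [ 0.0236 -0.0398 -0.0326]
208 232 [ 0.0252 -0.0397 -0.0321]
208 234 [-0.009  -0.0265  0.0461]
208 236 [-0.009  -0.0261  0.0485]
208 238 [-0.0088 -0.0258  0.0505]
208 240 [-0.009  -0.0253  0.0532]
208 242 [-0.0092 -0.0249  0.0558]
208 244 [-0.0093 -0.0245  0.0582]
212 230 [ 0.0239 -0.0368 -0.0337]
212 232 [ 0.0259 -0.0369 -0.0343]
212 234 [-0.009  -0.0245  0.0458]
212 236 [-0.0095 -0.0239  0.0493]
212 238 [-0.0093 -0.0237  0.0512]
212 240 [-0.0095 -0.0232  0.0539]
212 242 [-0.0093 -0.023   0.0557]
212 244 [-0.009  -0.0227  0.0573]
312 230 [ 0.0199  0.043  -0.0349]
312 232 [ 0.0215  0.0432 -0.0346]
312 234 [-0.0122  0.0259  0.0466]
312 236 [-0.0118  0.0257  0.0482]
312 238 [-0.0117  0.0253  0.0505]
312 240 [-0.0119  0.0248  0.0534]
312 242 [-0.0118  0.0245  0.0554]
312 244 [-0.0114  0.0243  0.0568]
316 230 [ 0.0196  0.0462 -0.0345]
316 232 [ 0.0212  0.0463 -0.034 ]
316 234 [ 0.0232  0.0467 -0.0345]
316 236 [-0.0122  0.0275  0.049 ]
316 238 [-0.0122  0.0271  0.0515]
316 240 [-0.0118  0.0269  0.053 ]
316 242 [-0.012   0.0264  0.0556]
316 244 [-0.0117  0.0261  0.0573]
322 230 [ 0.0196  0.0513 -0.0348]
322 232 [ 0.0216  0.0517 -0.0355]
322 234 [ 0.023   0.0517 -0.0347]
322 236 [ 0.0242  0.0516 -0.0334]
322 238 [ 0.0259  0.0518 -0.0331]
322 240 [ 0.0281  0.0523 -0.0341]
322 242 [ 0.0298  0.0524 -0.0338]
322 244 [-0.008   0.0312  0.0492]
```

```bash
python3 - <<'E'
from h import *
s=env.get_state();c=env.get_calibration("wrist");f=np.load("w4.npz");p,d=f['p'],f['d']
v,u=np.mgrid[:384,:512]; dx=u-c['cx'];dy=v-c['cy'];r=np.hypot(dx,dy)+1e-9;k=np.tan(r/c['fx'])/r*d
D=np.stack([k*dx,-k*dy,-d],-1)@rot(c['orientation']).T+c['origin']; t=s['tcp_pos']
for vv in range(206,298,6): print(vv,d[vv,261].round(4),(D[vv,261]-t).round(4), p[vv,261])
Q=D[232:284,236:286][d[232:284,236:286]>.05]-t
for _ in range(4):
    A=np.c_[Q[:,:2],np.ones(len(Q))]; w=np.linalg.lstsq(A,Q[:,2],rcond=None)[0]; e=abs(A@w-Q[:,2]); Q=Q[e<max(.0015,2*np.median(e))]
print(w,len(Q))
goal([.6137,.060,.10]);goal([.6137,.060,-.0245])
E
```

```text
206 0.2279 [ 0.0015  0.0011 -0.0339] [227 234 230]
212 0.1427 [-0.023  -0.0004  0.0478] [76 58 30]
218 0.136 [-0.0226 -0.0004  0.0549] [89 68 35]
224 0.1346 [-0.0205 -0.0003  0.0569] [138 108  57]
230 0.1362 [-0.0172 -0.0001  0.0562] [146  85  60]
236 0.136 [-0.0146  0.      0.0572] [134 105  56]
242 0.1376 [-0.0112  0.0002  0.0565] [130 100  54]
248 0.1388 [-0.008   0.0004  0.0563] [133 102  54]
254 0.14 [-0.0046  0.0006  0.056 ] [136 105  57]
260 0.1393 [-0.0021  0.0007  0.0574] [133 103  57]
266 0.1396 [0.0009 0.0009 0.058 ] [131 101  56]
272 0.1415 [0.0048 0.0011 0.0572] [222 187 100]
278 0.144 [0.0091 0.0014 0.0559] [221 183  99]
284 0.1432 [0.0117 0.0015 0.0575] [222 185  98]
290 0.1467 [0.0169 0.0018 0.0553] [221 182 100]
296 0.2516 [ 0.0853  0.0058 -0.0337] [223 221 192]
[-0.00781478 -0.00010771  0.05670302] 2562
turn [-0.03 -0.08  0.03] shift cm [-16.95 -24.76  -6.66]
turn [-0.03 -0.08  0.03] shift cm [-16.97 -24.75   5.79]
```

The blank is level. Its underside is 41.7 mm above the reported TCP and its centre is about 1.5 mm nearer the robot than the TCP. Now I'll carry it above the bare end.

carry_out:
  steps:
    - [[0,0,0],[-2,-3,-0.5],255]
    - [[0,0,0],[-5,-7,-1],255]
    - [[0,0,0],[-8,-11,-1],255]
    - [[0,0,0],[-11,-15.5,-1],255]
    - [[0,0,0],[-14,-20,-1],255]
    - [[0,0,0],[-16.3,-23.5,-0.5],255]
    - [[0,0,0],[-17.1,-24.7,0],255]
    - [[0,0,0],[-17.1,-24.7,0],255]

```text
clock: 7.45
tcp_pos: [0.6148, 0.0606, 0.0327]
orientation: [-0.002, -0.027, 1.0, 0.0]
wrist_force: [-0.0, 1.2, -1.5]
finger_gap: 0.0422
grip_force: 40.9
```

```bash
python3 - <<'E'
from h import *
s=env.get_state();c=env.get_calibration("wrist");p,d=env.read_camera("wrist");np.savez("w5.npz",p=p,d=d)
print(s['tcp_pos'],s['finger_gap'],s['grip_force'],s['wrist_force'],s['clock'])
cv2.imwrite("pics/w5.png",p[:,:,::-1])
goal([.615,.060,-.015]);goal([.615,.060,-.0245])
E
```

```text
[0.61476656 0.06058483 0.03270819] 0.04215841687361706 40.88772118091583 [-0.01403003  1.23137788 -1.46009286] 7.45
turn [ 0.05 -0.16  0.03] shift cm [-0.07 -0.16  4.82]
turn [ 0.05 -0.16  0.03] shift cm [-0.07 -0.16  5.77]
```

View pics/w5.png

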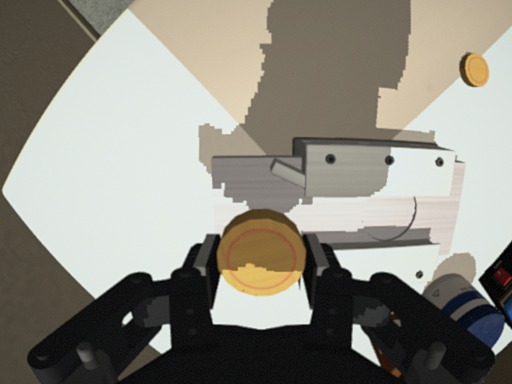

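The wrist view shows the blank over the bare end, the splayed guide at (288,172) and the rails' lip edges. It also shows the pocket's far rim as a dark arc, passing about (412,200), (415,213) and (398,235). I'll measure the channel axis and that arc.

```bash
python3 - <<'E'
from h import *
c=env.get_calibration("wrist"); s=env.get_state()
print("near lip",wcast(c,[[306,197],[455,190]],.037).round(4))
print("far lip",wcast(c,[[340,251],[438,243]],.037).round(4))
print("arc",wcast(c,[[412,200],[415,213],[410,226],[398,235]],.016).round(4))
print("near rail outer edge",wcast(c,[[300,138],[440,149]],.037).round(4))
print("disc edge left/right",wcast(c,[[217,250],[305,250]],s['tcp_pos'][2]+.0567).round(4))
p=np.load("w5.npz")['p']; g=cv2.cvtColor(p,cv2.COLOR_RGB2GRAY)
for v in (205,210,215,220,225,230): r=g[v,385:425].astype(int); print(v,385+r.argmin(),r.min(),r.max())
for u in (340,370,400,430): print(u,g[236:258:2,u].tolist(),g[184:202:2,u].tolist())
E
```

```text
near lip [[0.5956 0.0899 0.037 ]
 [0.5843 0.2027 0.037 ]]
far lip [[0.6331 0.118  0.037 ]
 [0.6266 0.1984 0.037 ]]
arc [[0.5997 0.1785 0.016 ]
 [0.6101 0.1838 0.016 ]
 [0.6212 0.1817 0.016 ]
 [0.6291 0.1723 0.016 ]]
near rail outer edge [[0.5588 0.0828 0.037 ]
 [0.5562 0.1823 0.037 ]]
disc edge left/right [[0.6087 0.041  0.0899]
 [0.6064 0.0828 0.0899]]
205 415 111 223
210 415 118 221
215 414 79 221
220 412 87 220
225 409 86 216
230 406 72 130
340 [132, 131, 127, 110, 80, 83, 79, 195, 234, 233, 232] [152, 153, 149, 149, 148, 149, 150, 228, 230]
370 [121, 127, 127, 86, 78, 74, 148, 232, 231, 231, 231] [149, 151, 149, 149, 145, 146, 185, 224, 221]
400 [93, 130, 94, 79, 75, 119, 233, 230, 230, 230, 229] [231, 232, 232, 231, 230, 230, 226, 215, 211]
430 [202, 169, 187, 84, 129, 232, 229, 229, 228, 229, 228] [229, 231, 230, 229, 230, 230, 217, 218, 219]
```

carry_out:
  steps:
    - [[0,0,0],[-0.1,-0.1,1],255]
    - [[0,0,0],[-0.2,-0.1,2.5],255]
    - [[0,0,0],[-0.2,-0.1,3.8],255]
    - [[0,0,0],[-0.2,-0.1,4.6],255]
    - [[0,0,0],[-0.2,-0.1,5],255]
    - [[0,0,0],[-0.2,-0.1,5.2],255]
    - [[0,0,0],[-0.2,-0.1,5.4],255]
    - [[0,0,0],[-0.2,-0.1,5.5],255]

```text
clock: 8.5
tcp_pos: [0.6181, 0.0601, -0.0204]
orientation: [0.0, -0.028, 1.0, 0.0]
wrist_force: [0.1, -0.0, -1.1]
finger_gap: 0.0425
grip_force: 40.9
```

carry_out:
  steps:
    - [[0,0,0],[0,0,0.04],255]
    - [[0,0,0],[0,0,0.08],255]
    - [[0,0,0],[0,0,0.12],255]
    - [[0,0,0],[0,0,0.15],255]
    - [[0,0,0],[0,0,0.15],255]
    - [[0,0,0],[0,0,0.15],255]
    - [[0,0,0],[0,0,0.15],255]
    - [[0,0,0],[0,0,0.15],255]

```text
clock: 9.5
tcp_pos: [0.6179, 0.0602, -0.0221]
orientation: [0.0, -0.028, 1.0, 0.0]
wrist_force: [-0.7, -0.8, -0.6]
finger_gap: 0.0426
grip_force: 40.9
```

carry_out:
  steps:
    - [[0,0,0],[0,0,0.05],255]
    - [[0,0,0],[0,0,0.1],255]
    - [[0,0,0],[0,0,0.15],255]
    - [[0,0,0],[0,0,0.2],255]
    - [[0,0,0],[0,0,0.24],255]
    - [[0,0,0],[0,0,0.27],255]
    - [[0,0,0],[0,0,0.3],255]
    - [[0,0,0],[0,0,0.3],255]

```text
clock: 10.5
tcp_pos: [0.6179, 0.0601, -0.0251]
orientation: [0.0, -0.028, 1.0, 0.0]
wrist_force: [-0.4, 0.1, -1.6]
finger_gap: 0.0424
grip_force: 40.9
```

carry_out:
  steps:
    - [[0,0,0],[0,0,0.02],255]
    - [[0,0,0],[0,0,0.04],255]
    - [[0,0,0],[0,0,0.05],255]
    - [[0,0,0],[0,0,0.06],255]
    - [[0,0,0],[0,0,0.07],255]
    - [[0,0,0],[0,0,0.08],255]
    - [[0,0,0],[0,0,0.08],255]
    - [[0,0,0],[0,0,0.08],255]

```text
clock: 11.5
tcp_pos: [0.6179, 0.0602, -0.0256]
orientation: [0.0, -0.028, 1.0, 0.0]
wrist_force: [-2.3, -0.8, 3.2]
finger_gap: 0.0425
grip_force: 43.7
```

Touchdown is gentle (about 5 N). Now I'll open slightly so the pads clear the blank; the rear pad can then push it through the slot.

carry_out:
  steps:
    - [[0,0,0],[0,0,0],110]
    - [[0,0,0],[0,0,0],94]
    - [[0,0,0],[0,0,0],94]
    - [[0,0,0],[0,0,0],94]
    - [[0,0,0],[0.1,0.1,0],94]
    - [[0,0,0],[0.1,0.2,0],94]
    - [[0,0,0],[0.1,0.4,0],94]
    - [[0,0,0],[0.1,0.5,0],94]
  force: 20

```text
clock: 12.5
tcp_pos: [0.6166, 0.0652, -0.0259]
orientation: [0.0, -0.028, 1.0, -0.0]
wrist_force: [0.5, -1.3, -0.2]
finger_gap: 0.0538
grip_force: 0.3
```

```bash
cat > look.py <<'E'
import sys
from h import *
s=env.get_state();c=env.get_calibration("wrist");p,d=env.read_camera("wrist")
cv2.imwrite(f"pics/{sys.argv[1]}.png",p[:,:,::-1]);np.savez(sys.argv[1]+".npz",p=p,d=d)
print(s['clock'],s['tcp_pos'].round(4),s['finger_gap'].__round__(4),s['wrist_force'].round(2))
v,u=np.mgrid[:384,:512]; dx=u-c['cx'];dy=v-c['cy'];r=np.hypot(dx,dy)+1e-9;k=np.tan(r/c['fx'])/r*d
D=np.stack([k*dx,-k*dy,-d],-1)@rot(c['orientation']).T+c['origin']
m=cv2.inRange(cv2.cvtColor(p,cv2.COLOR_RGB2HSV),(15,85,60),(35,255,255))>0
m&=(d>.05)&(abs(D[...,0]-s['tcp_pos'][0])<.04)&(abs(D[...,1]-s['tcp_pos'][1])<.045)&(D[...,2]>.022)
Q=D[m]
for _ in range(4):
    A=np.c_[Q[:,:2]-s['tcp_pos'][:2],np.ones(len(Q))]; w=np.linalg.lstsq(A,Q[:,2],rcond=None)[0]; e=abs(A@w-Q[:,2]); Q=Q[e<max(.0015,2*np.median(e))]
print("n",len(Q),"slopes x,y, top z",w.round(4),"x",np.percentile(Q[:,0],[.5,99.5]).round(4),"y",np.percentile(Q[:,1],[.5,99.5]).round(4))
E
python3 look.py w6
```

```text
12.5 [ 0.6166  0.0652 -0.0259] 0.0538 [ 0.47 -1.29 -0.18]
n 4589 slopes x,y, top z [0.0123 0.0028 0.0309] x [0.5952 0.6365] y [0.0402 0.0814]
```

The blank is flat on the deck (top at z = 30.9 mm) at about (0.616, 0.061). I'll push it along the channel with the rear pad.

carry_out:
  steps:
    - [[0,0,0],[0,0.15,0],94]
    - [[0,0,0],[0,0.3,0],94]
    - [[0,0,0],[0,0.45,0],94]
    - [[0,0,0],[0,0.6,0],94]
    - [[0,0,0],[0,0.75,0],94]
    - [[0,0,0],[0,0.9,0],94]
    - [[0,0,0],[0,1.05,0],94]
    - [[0,0,0],[0,1.2,0],94]

```text
clock: 13.55
tcp_pos: [0.616, 0.0771, -0.0259]
orientation: [0.0, -0.028, 1.0, 0.0]
wrist_force: [0.1, -0.8, 0.8]
finger_gap: 0.0539
grip_force: 0.4
```

carry_out:
  steps:
    - [[0,0,0],[0,0.15,0],94]
    - [[0,0,0],[0,0.3,0],94]
    - [[0,0,0],[0,0.45,0],94]
    - [[0,0,0],[0,0.6,0],94]
    - [[0,0,0],[0,0.75,0],94]
    - [[0,0,0],[0,0.9,0],94]
    - [[0,0,0],[0,1.05,0],94]
    - [[0,0,0],[0,1.2,0],94]

```text
clock: 14.55
tcp_pos: [0.6153, 0.0891, -0.0259]
orientation: [0.0, -0.028, 1.0, 0.0]
wrist_force: [0.2, -1.2, 0.7]
finger_gap: 0.0539
grip_force: 0.5
```

```bash
python3 look.py w7
```

```text
14.55 [ 0.6153  0.0891 -0.0259] 0.0539 [ 0.18 -1.2   0.69]
n 4618 slopes x,y, top z [0.0038 0.0035 0.0309] x [0.594  0.6356] y [0.0642 0.1053]
```

View pics/w7.png

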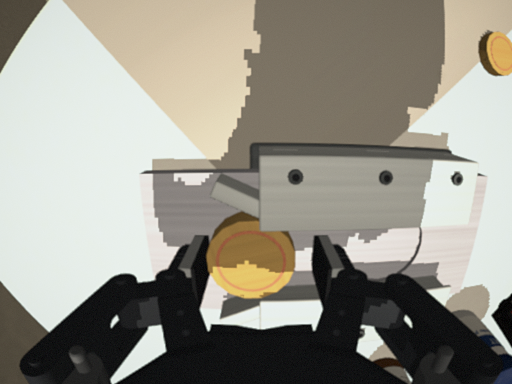

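The blank is entering the funnel cleanly: disc at (251,255), slot ahead between v≈232 and v≈280, front finger at (330,265) inside it. Resistance is ~1 N. I'll continue by feel.

carry_out:
  steps:
    - [[0,0,0],[0,0.15,0],94]
    - [[0,0,0],[0,0.3,0],94]
    - [[0,0,0],[0,0.45,0],94]
    - [[0,0,0],[0,0.6,0],94]
    - [[0,0,0],[0,0.75,0],94]
    - [[0,0,0],[0,0.9,0],94]
    - [[0,0,0],[0,1.05,0],94]
    - [[0,0,0],[0,1.2,0],94]

```text
clock: 15.6
tcp_pos: [0.6146, 0.1011, -0.0259]
orientation: [0.0, -0.028, 1.0, 0.0]
wrist_force: [0.1, -1.8, 0.1]
finger_gap: 0.0541
grip_force: 0.5
```

carry_out:
  steps:
    - [[0,0,0],[0,0.15,0],94]
    - [[0,0,0],[0,0.3,0],94]
    - [[0,0,0],[0,0.45,0],94]
    - [[0,0,0],[0,0.6,0],94]
    - [[0,0,0],[0,0.75,0],94]
    - [[0,0,0],[0,0.9,0],94]
    - [[0,0,0],[0,1.05,0],94]
    - [[0,0,0],[0,1.2,0],94]

```text
clock: 16.6
tcp_pos: [0.6139, 0.1131, -0.0259]
orientation: [0.0, -0.028, 1.0, 0.0]
wrist_force: [1.0, -1.8, 1.6]
finger_gap: 0.0541
grip_force: 0.5
```

```bash
python3 look.py w8
```

```text
16.6 [ 0.6139  0.1131 -0.0259] 0.0541 [ 1.04 -1.8   1.63]
n 4380 slopes x,y, top z [-0.0021  0.0024  0.0309] x [0.5974 0.6342] y [0.088  0.1293]
```

carry_out:
  steps:
    - [[0,0,0],[0,0.12,0],94]
    - [[0,0,0],[0,0.24,0],94]
    - [[0,0,0],[0,0.36,0],94]
    - [[0,0,0],[0,0.48,0],94]
    - [[0,0,0],[0,0.6,0],94]
    - [[0,0,0],[0,0.72,0],94]
    - [[0,0,0],[0,0.84,0],94]
    - [[0,0,0],[0,0.96,0],94]

```text
clock: 17.65
tcp_pos: [0.6134, 0.1227, -0.0259]
orientation: [0.0, -0.028, 1.0, 0.0]
wrist_force: [0.3, -0.7, 0.9]
finger_gap: 0.0538
grip_force: 0.5
```

carry_out:
  steps:
    - [[0,0,0],[0,0.08,0],94]
    - [[0,0,0],[0,0.16,0],94]
    - [[0,0,0],[0,0.24,0],94]
    - [[0,0,0],[0,0.32,0],94]
    - [[0,0,0],[0,0.4,0],94]
    - [[0,0,0],[0,0.48,0],94]
    - [[0,0,0],[0,0.56,0],94]
    - [[0,0,0],[0,0.6,0],94]

```text
clock: 18.65
tcp_pos: [0.613, 0.1287, -0.0259]
orientation: [-0.0, -0.028, 1.0, 0.0]
wrist_force: [0.3, -1.4, 0.2]
finger_gap: 0.0542
grip_force: 0.5
```

```bash
python3 look.py w9
```

```text
18.65 [ 0.613   0.1287 -0.0259] 0.0542 [ 0.28 -1.41  0.16]
n 4413 slopes x,y, top z [-0.0009  0.0011  0.0309] x [0.596  0.6333] y [0.1036 0.1449]
```

carry_out:
  steps:
    - [[0,0,0],[0,0.08,0],94]
    - [[0,0,0],[0,0.16,0],94]
    - [[0,0,0],[0,0.24,0],94]
    - [[0,0,0],[0,0.32,0],94]
    - [[0,0,0],[0,0.4,0],94]
    - [[0,0,0],[0,0.48,0],94]
    - [[0,0,0],[0,0.56,0],94]
    - [[0,0,0],[0,0.6,0],94]

```text
clock: 19.7
tcp_pos: [0.6127, 0.1346, -0.0259]
orientation: [0.0, -0.028, 1.0, 0.0]
wrist_force: [0.6, -1.1, 0.3]
finger_gap: 0.0538
grip_force: 0.5
```

```bash
python3 look.py w10
```

```text
19.7 [ 0.6127  0.1346 -0.0259] 0.0538 [ 0.63 -1.11  0.33]
n 4407 slopes x,y, top z [-0.0019  0.0014  0.0309] x [0.5957 0.633 ] y [0.1096 0.1509]
```

carry_out:
  steps:
    - [[0,0,0],[0,0.08,0],94]
    - [[0,0,0],[0,0.16,0],94]
    - [[0,0,0],[0,0.24,0],94]
    - [[0,0,0],[0,0.32,0],94]
    - [[0,0,0],[0,0.4,0],94]
    - [[0,0,0],[0,0.48,0],94]
    - [[0,0,0],[0,0.56,0],94]
    - [[0,0,0],[0,0.6,0],94]

```text
clock: 20.75
tcp_pos: [0.6123, 0.1406, -0.0259]
orientation: [0.0, -0.028, 1.0, 0.0]
wrist_force: [0.3, -1.5, 0.7]
finger_gap: 0.0541
grip_force: 0.5
```

```bash
python3 look.py w11
```

```text
20.75 [ 0.6123  0.1406 -0.0259] 0.0541 [ 0.26 -1.51  0.71]
n 4428 slopes x,y, top z [-0.0001  0.0013  0.0309] x [0.5954 0.6326] y [0.1157 0.1569]
```

carry_out:
  steps:
    - [[0,0,0],[0,0.08,0],94]
    - [[0,0,0],[0,0.16,0],94]
    - [[0,0,0],[0,0.24,0],94]
    - [[0,0,0],[0,0.32,0],94]
    - [[0,0,0],[0,0.4,0],94]
    - [[0,0,0],[0,0.46,0],94]
    - [[0,0,0],[0,0.5,0],94]
    - [[0,0,0],[0,0.5,0],94]

```text
clock: 21.8
tcp_pos: [0.6121, 0.1456, -0.0259]
orientation: [0.0, -0.028, 1.0, 0.0]
wrist_force: [-0.0, -1.0, 0.5]
finger_gap: 0.054
grip_force: 0.4
```

```bash
python3 look.py w12
```

```text
21.8 [ 0.6121  0.1456 -0.0259] 0.054 [-0.   -1.01  0.52]
n 4436 slopes x,y, top z [-0.0015  0.0012  0.0309] x [0.5951 0.6323] y [0.1206 0.1619]
```

carry_out:
  steps:
    - [[0,0,0],[0,0.06,0],94]
    - [[0,0,0],[0,0.12,0],94]
    - [[0,0,0],[0,0.18,0],94]
    - [[0,0,0],[0,0.24,0],94]
    - [[0,0,0],[0,0.3,0],94]
    - [[0,0,0],[0,0.36,0],94]
    - [[0,0,0],[0,0.4,0],94]
    - [[0,0,0],[0,0.4,0],94]

```text
clock: 22.85
tcp_pos: [0.6118, 0.1496, -0.0259]
orientation: [0.0, -0.028, 1.0, 0.0]
wrist_force: [0.3, -1.0, 0.0]
finger_gap: 0.0534
grip_force: 0.4
```

```bash
python3 look.py w13
```

```text
22.85 [ 0.6118  0.1496 -0.0259] 0.0534 [ 0.3  -0.99  0.01]
n 4420 slopes x,y, top z [0.0006 0.0004 0.0309] x [0.5949 0.6321] y [0.1245 0.1659]
```

carry_out:
  steps:
    - [[0,0,0],[0,0.06,0],94]
    - [[0,0,0],[0,0.12,0],94]
    - [[0,0,0],[0,0.18,0],94]
    - [[0,0,0],[0,0.24,0],94]
    - [[0,0,0],[0,0.3,0],94]
    - [[0,0,0],[0,0.36,0],94]
    - [[0,0,0],[0,0.4,0],94]
    - [[0,0,0],[0,0.4,0],94]

```text
clock: 23.9
tcp_pos: [0.6116, 0.1536, -0.0259]
orientation: [0.0, -0.028, 1.0, 0.0]
wrist_force: [-0.9, -0.1, -0.6]
finger_gap: 0.0538
grip_force: 0.3
```

```bash
python3 look.py w14
```

```text
23.9 [ 0.6116  0.1536 -0.0259] 0.0538 [-0.89 -0.09 -0.61]
n 4412 slopes x,y, top z [ 0.0006 -0.0093  0.0308] x [0.5947 0.6321] y [0.1287 0.17  ]
```

carry_out:
  steps:
    - [[0,0,0],[0,0.05,0],94]
    - [[0,0,0],[0,0.1,0],94]
    - [[0,0,0],[0,0.15,0],94]
    - [[0,0,0],[0,0.2,0],94]
    - [[0,0,0],[0,0.25,0],94]
    - [[0,0,0],[0,0.3,0],94]
    - [[0,0,0],[0,0.3,0],94]
    - [[0,0,0],[0,0.3,0],94]

```text
clock: 24.95
tcp_pos: [0.6114, 0.1568, -0.026]
orientation: [-0.0, -0.028, 1.0, 0.0]
wrist_force: [0.2, 0.3, -0.7]
finger_gap: 0.0541
grip_force: 0.0
```

```bash
python3 look.py w15
```

```text
24.95 [ 0.6114  0.1568 -0.026 ] 0.0541 [ 0.21  0.31 -0.72]
n 4269 slopes x,y, top z [ 0.0047 -0.1067  0.0299] x [0.5954 0.6317] y [0.1334 0.1743]
```

It has started tipping into the pocket, with the front edge 6° down. Continuing in small steps.

carry_out:
  steps:
    - [[0,0,0],[0,0.04,0],94]
    - [[0,0,0],[0,0.08,0],94]
    - [[0,0,0],[0,0.12,0],94]
    - [[0,0,0],[0,0.16,0],94]
    - [[0,0,0],[0,0.2,0],94]
    - [[0,0,0],[0,0.24,0],94]
    - [[0,0,0],[0,0.25,0],94]
    - [[0,0,0],[0,0.25,0],94]

```text
clock: 26.0
tcp_pos: [0.6113, 0.159, -0.0259]
orientation: [0.0, -0.028, 1.0, 0.0]
wrist_force: [0.4, -0.3, -0.2]
finger_gap: 0.0536
grip_force: 0.2
```

```bash
python3 look.py w16
```

```text
26.0 [ 0.6113  0.159  -0.0259] 0.0536 [ 0.43 -0.27 -0.18]
n 4311 slopes x,y, top z [ 0.0053 -0.0947  0.0296] x [0.5951 0.6316] y [0.1352 0.1763]
```

carry_out:
  steps:
    - [[0,0,0],[0,0.03,0],94]
    - [[0,0,0],[0,0.06,0],94]
    - [[0,0,0],[0,0.09,0],94]
    - [[0,0,0],[0,0.12,0],94]
    - [[0,0,0],[0,0.14,0],94]
    - [[0,0,0],[0,0.16,0],94]
    - [[0,0,0],[0,0.16,0],94]
    - [[0,0,0],[0,0.16,0],94]

```text
clock: 27.05
tcp_pos: [0.6112, 0.1606, -0.0259]
orientation: [-0.0, -0.028, 1.0, 0.0]
wrist_force: [0.2, -0.5, 0.2]
finger_gap: 0.054
grip_force: 0.2
```

```bash
python3 look.py w17
```

```text
27.05 [ 0.6112  0.1606 -0.0259] 0.054 [ 0.17 -0.55  0.25]
n 4271 slopes x,y, top z [ 0.0041 -0.0778  0.0293] x [0.595  0.6318] y [0.1366 0.1777]
```

carry_out:
  steps:
    - [[0,0,0],[0,0.04,0],94]
    - [[0,0,0],[0,0.08,0],94]
    - [[0,0,0],[0,0.12,0],94]
    - [[0,0,0],[0,0.15,0],94]
    - [[0,0,0],[0,0.18,0],94]
    - [[0,0,0],[0,0.2,0],94]
    - [[0,0,0],[0,0.2,0],94]
    - [[0,0,0],[0,0.2,0],94]

```text
clock: 28.1
tcp_pos: [0.6111, 0.1626, -0.0258]
orientation: [0.0, -0.028, 1.0, 0.0]
wrist_force: [0.7, 0.3, 0.8]
finger_gap: 0.0541
grip_force: 0.3
```

```bash
python3 look.py w18
```

```text
28.1 [ 0.6111  0.1626 -0.0258] 0.0541 [0.73 0.31 0.83]
n 4191 slopes x,y, top z [-0.0027  0.0018  0.0279] x [0.5955 0.6316] y [0.1376 0.1789]
```

It has dropped: top at z = 27.9 mm (3.0 mm lower) and level. I'll back off 5 mm and lift straight up.

carry_out:
  steps:
    - [[0,0,0],[0,-0.2,0],94]
    - [[0,0,0],[0,-0.4,0],94]
    - [[0,0,0],[0,-0.5,0],94]
    - [[0,0,0],[0,-0.5,-0.5],94]
    - [[0,0,0],[0,-0.5,-1.5],94]
    - [[0,0,0],[0,-0.5,-3.5],94]
    - [[0,0,0],[0,-0.5,-6],94]
    - [[0,0,0],[0,-0.5,-6],94]

```text
clock: 29.15
tcp_pos: [0.6137, 0.158, 0.0372]
orientation: [0.003, -0.028, 1.0, 0.0]
wrist_force: [1.0, 0.3, -0.2]
finger_gap: 0.054
grip_force: 0.0
```

carry_out:
  steps:
    - [[0,0,0],[0,0,-2],94]
    - [[0,0,0],[0,0,-5],94]
    - [[0,0,0],[0,-2,-7],94]
    - [[0,0,0],[0,-4,-7],94]
    - [[0,0,0],[0,-6,-7],94]
    - [[0,0,0],[0,-8,-7],94]
    - [[0,0,0],[0,-8,-7],94]
    - [[0,0,0],[0,-8,-7],94]

```text
clock: 30.15
tcp_pos: [0.6156, 0.0776, 0.1036]
orientation: [-0.0, -0.028, 1.0, 0.0]
wrist_force: [0.8, -0.2, 1.1]
finger_gap: 0.0541
grip_force: 0.0
```

```bash
python3 - <<'E'
from h import *
s=env.get_state();c=env.get_calibration("wrist");p,d=env.read_camera("wrist")
v,u=np.mgrid[:384,:512]; dx=u-c['cx'];dy=v-c['cy'];r=np.hypot(dx,dy)+1e-9;k=np.tan(r/c['fx'])/r*d
D=np.stack([k*dx,-k*dy,-d],-1)@rot(c['orientation']).T+c['origin']
m=(abs(D[...,0]-.612)<.018)&(abs(D[...,1]-.158)<.019)&(d>0)&(D[...,2]>.02)
h=cv2.cvtColor(p,cv2.COLOR_RGB2HSV); m&=(h[...,1]>80)&(h[...,0]<36)
Q=D[m];A=np.c_[Q[:,:2]-[.611,.158],np.ones(len(Q))];w=np.linalg.lstsq(A,Q[:,2],rcond=None)[0]
print(s['clock'],s['tcp_pos'],s['wrist_force'].round(1),len(Q),w.round(4),Q.mean(0).round(4),np.median(Q[:,2]))
E
```

```text
30.15 [0.6156163  0.07763113 0.10358362] [ 0.8 -0.2  1.1] 1366 [-0.1235 -0.1543  0.0292] [0.6113 0.1574 0.0293] 0.02806859110684576
```

```bash
python3 - <<'E'
from h import *
s=env.get_state();c=env.get_calibration("wrist");p,d=env.read_camera("wrist")
v,u=np.mgrid[:384,:512]; dx=u-c['cx'];dy=v-c['cy'];r=np.hypot(dx,dy)+1e-9;k=np.tan(r/c['fx'])/r*d
D=np.stack([k*dx,-k*dy,-d],-1)@rot(c['orientation']).T+c['origin']
m=(abs(D[...,0]-.612)<.014)&(abs(D[...,1]-.158)<.02)&(D[...,2]>.02)&(D[...,2]<.034)
h=cv2.cvtColor(p,cv2.COLOR_RGB2HSV); m&=(h[...,1]>80)&(h[...,0]<36)
Q=D[m]
for _ in range(4):
    A=np.c_[Q[:,:2]-[.611,.158],np.ones(len(Q))];w=np.linalg.lstsq(A,Q[:,2],rcond=None)[0];e=abs(A@w-Q[:,2]);Q=Q[e<max(.0012,2*np.median(e))]
print(len(Q),w.round(4))
if abs(w[:2]).max()<.03 and abs(w[2]-.028)<.001: print(env.hand_in())
E
```

```text
1029 [0.0081 0.0052 0.0281]
the job is handed in; nothing more can be done
None
```

The 44 mm brass blank lies flat in the slide's pocket, 3 mm below its on-deck height. It is released, the arm is clear, and I handed the job in at about 30 s after one missed grasp that moved nothing.

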